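Transfer control modules to the carrier in reverse order

TASK

The spare control cabinet is wired as a mirror image, so move the four coloured I/O modules from the grey repair rack into the black carrier in reverse order: counting from the robot's left to its right along each rack, the first module in the repair rack becomes the last in the carrier, the second becomes the third, the third the second and the last the first. Keep every module upright throughout, and leave each one released, standing squarely on the floor of its own bay.

Things in the scene. Friction and masses are not known exactly. Their poses are not given: they have to be found in the camera images.
- repair_rack: Low grey rack with aluminium walls, fixed, one module in each bay at the start. Origin: bay area's centre, table level; +y along the row to the robot's left, +x away from the robot; yaw within 15 deg. Floor 8 mm up. Bay centres x=0, y=+81 (first), +27, -27, -81 mm; bays 72 (x) by 50 mm inside; walls 4 mm thick, tops at z=20. Covers x -80..42, y -110..110 mm; lip (x<-40) bears the tags.
- carrier: Low black rack with grey walls, fixed, empty at the start, beside the other (left or right of it). Origin: bay area's centre, table level; +y along the row to the robot's left, +x away from the robot; yaw within 15 deg. Floor 8 mm up. Bay centres x=0, y=+81 (first), +27, -27, -81 mm; bays 72 (x) by 50 mm inside; walls 4 mm thick, tops at z=20. Covers x -80..42, y -110..110 mm.
- module_yellow: Loose upright yellow I/O module with dark vents, 52 (x) by 34 (y) by 85 mm tall, 0.15 to 0.31 kg. Origin: centre of its underside, z up. Starts within 6 mm of the middle of a repair rack bay, axes within 4 deg of the rack's. Neighbours about 20 mm away along the row: grip its upper half from above across the 52 mm (fingers closing along its x).
- module_blue: Loose upright blue I/O module with dark vents, 52 (x) by 34 (y) by 85 mm tall, 0.15 to 0.31 kg. Origin: centre of its underside, z up. Starts within 6 mm of the middle of a repair rack bay, axes within 4 deg of the rack's. Neighbours about 20 mm away along the row: grip its upper half from above across the 52 mm (fingers closing along its x).
- module_red: Loose upright red I/O module with dark vents, 52 (x) by 34 (y) by 85 mm tall, 0.15 to 0.31 kg. Origin: centre of its underside, z up. Starts within 6 mm of the middle of a repair rack bay, axes within 4 deg of the rack's. Neighbours about 20 mm away along the row: grip its upper half from above across the 52 mm (fingers closing along its x).
- module_white: Loose upright white I/O module with dark vents, 52 (x) by 34 (y) by 85 mm tall, 0.15 to 0.31 kg. Origin: centre of its underside, z up. Starts within 6 mm of the middle of a repair rack bay, axes within 4 deg of the rack's. Neighbours about 20 mm away along the row: grip its upper half from above across the 52 mm (fingers closing along its x).
- tag_yellow: Flat yellow tag, 24 x 36 x 4 mm, fixed on the repair rack's lip 62 mm to the robot's side of the centre of the bay where the yellow module starts; it stays there and so shows the starting order. Origin: centre of its underside, 8 mm above the table; axes parallel to the rack's.
- tag_blue: Flat blue tag, 24 x 36 x 4 mm, fixed on the repair rack's lip 62 mm to the robot's side of the centre of the bay where the blue module starts; it stays there and so shows the starting order. Origin: centre of its underside, 8 mm above the table; axes parallel to the rack's.
- tag_red: Flat red tag, 24 x 36 x 4 mm, fixed on the repair rack's lip 62 mm to the robot's side of the centre of the bay where the red module starts; it stays there and so shows the starting order. Origin: centre of its underside, 8 mm above the table; axes parallel to the rack's.
- tag_white: Flat white tag, 24 x 36 x 4 mm, fixed on the repair rack's lip 62 mm to the robot's side of the centre of the bay where the white module starts; it stays there and so shows the starting order. Origin: centre of its underside, 8 mm above the table; axes parallel to the rack's.
Mind the look-alikes: they are no part of the job. There is more than one size of the module_white; the one meant has the size given above.

How it is judged (in metres and radians):
At the end, for the whole second after the job is handed in: Each module stands in the carrier bay mirroring its starting bay: within 12 mm of the bay's centre along the row and 14 mm across it, underside 4 to 13 mm above the carrier's underside, upright within 0.1 rad, square to the carrier within 0.3 rad, and at rest (((y of tag_yellow in the frame of repair_rack between 0.061 and 0.101 m and y of module_yellow in the frame of carrier between -0.093 and -0.069 m) or (y of tag_yellow in the frame of repair_rack between 0.007 and 0.047 m and y of module_yellow in the frame of carrier between -0.039 and -0.015 m) or (y of tag_yellow in the frame of repair_rack between -0.047 and -0.007 m and y of module_yellow in the frame of carrier between 0.015 and 0.039 m) or (y of tag_yellow in the frame of repair_rack between -0.101 and -0.061 m and y of module_yellow in the frame of carrier between 0.069 and 0.093 m)) and x of module_yellow in the frame of carrier between -0.014 and 0.014 m and z of module_yellow in the frame of carrier between 0.004 and 0.013 m and angle between each of module_yellow, module_blue, module_red, module_white's own z axis and vertical below 0.1 rad and angle between the x axis of each of module_yellow, module_blue, module_red, module_white and the x axis of carrier, either way round below 0.3 rad and linear speed of each of module_yellow, module_blue, module_red, module_white below 0.02 m/s and ((y of tag_blue in the frame of repair_rack between 0.061 and 0.101 m and y of module_blue in the frame of carrier between -0.093 and -0.069 m) or (y of tag_blue in the frame of repair_rack between 0.007 and 0.047 m and y of module_blue in the frame of carrier between -0.039 and -0.015 m) or (y of tag_blue in the frame of repair_rack between -0.047 and -0.007 m and y of module_blue in the frame of carrier between 0.015 and 0.039 m) or (y of tag_blue in the frame of repair_rack between -0.101 and -0.061 m and y of module_blue in the frame of carrier between 0.069 and 0.093 m)) and x of module_blue in the frame of carrier between -0.014 and 0.014 m and z of module_blue in the frame of carrier between 0.004 and 0.013 m and ((y of tag_red in the frame of repair_rack between 0.061 and 0.101 m and y of module_red in the frame of carrier between -0.093 and -0.069 m) or (y of tag_red in the frame of repair_rack between 0.007 and 0.047 m and y of module_red in the frame of carrier between -0.039 and -0.015 m) or (y of tag_red in the frame of repair_rack between -0.047 and -0.007 m and y of module_red in the frame of carrier between 0.015 and 0.039 m) or (y of tag_red in the frame of repair_rack between -0.101 and -0.061 m and y of module_red in the frame of carrier between 0.069 and 0.093 m)) and x of module_red in the frame of carrier between -0.014 and 0.014 m and z of module_red in the frame of carrier between 0.004 and 0.013 m and ((y of tag_white in the frame of repair_rack between 0.061 and 0.101 m and y of module_white in the frame of carrier between -0.093 and -0.069 m) or (y of tag_white in the frame of repair_rack between 0.007 and 0.047 m and y of module_white in the frame of carrier between -0.039 and -0.015 m) or (y of tag_white in the frame of repair_rack between -0.047 and -0.007 m and y of module_white in the frame of carrier between 0.015 and 0.039 m) or (y of tag_white in the frame of repair_rack between -0.101 and -0.061 m and y of module_white in the frame of carrier between 0.069 and 0.093 m)) and x of module_white in the frame of carrier between -0.014 and 0.014 m and z of module_white in the frame of carrier between 0.004 and 0.013 m); the robot touches nothing.
It fails at once if a module is tipped by more than 0.7 rad (angle between any of module_yellow, module_blue, module_red, module_white's own z axis and vertical above 0.7 rad).
It also fails if it takes over 112 s, if anything falls off the work surface, if the arm or the gripper's body presses on something with over 40 N, if the wrist force passes 120 N, or if a joint passes its speed limit or range.

ROBOT

A 7-joint arm with a two-finger parallel gripper is mounted at the origin on the work surface. World frame = base frame: x ahead of the robot, y to its left, z up, the work surface at z = 0. Lengths are in mm, angles in rad, forces in N, time in s.
With the tool pointing down it reaches from about 400 to 875 mm from the base axis. Payload 4.4 kg.
Tool frame: the origin (TCP) lies midway between the tips of the shut fingers; the grasp point (between the pads) lies 19 mm behind it; z points along the fingers, y is the line along which they close (so a half turn about z gives the same grasp; the last joint's range is limited). The gripper opens to 85 mm and grips with 20 to 120 N. Pads are 22 mm wide; open, the fingers measure 114 mm over their backs; the gripper's body (76 mm by 85 mm) begins 54 mm behind the grasp point. The pads swing forward as they close: fully open they stand 13 mm farther back than shut.
Start: joints at [1.08, 0.628, 0.038, 1.517, -0.027, 0.996, -0.02], TCP at [267.918, -592.231, 231.313] pointing down, gripper open.
Joint ranges: [-3.06, 3.06], [-0.37, 2.12], [-1.25, 1.32], [0.18, 2.47], [-1.1, 4.24], [0.23, 1.98], [-2.94, 2.94]. Speed limits (rad/s): [2.57, 2.57, 3.14, 3.14, 3.14, 3.14, 3.14].

INTERFACE

Orientations are given as [roll, pitch, yaw] about the fixed x, y, z axes, in that order (R = Rz(yaw) Ry(pitch) Rx(roll)).
In Python, from cell import telemetry, eyes, ctrl, finder gives the robot as it stands.
- The arm moves only by the tool move_arm, never from a script. Its argument "steps" is a list of rows, each a list of 7 numbers: the turn, a rotation vector about the world's x, y, z in degrees, then the shift along the world's x, y, z in m, then the finger opening in m, from 0 to 0.0854. A call has 1 to 5 rows; each row shifts and turns the commanded pose from where the row before left it; what a row does not reach is not made up. A row lasts 1/10 s, in which the tool goes at most 50 mm and 8.59 degrees, less where a joint would pass 70% of its speed; a pose out of reach is approached as far as the arm can. A call with a gripper value outside its range is refused whole. The fingers move at their own pace and stop on an object; the grip force is fixed at half the most. Time passes only in rows, so rows that do not move let the fingers close. It gives the time, the measured TCP pose, the force, the opening and the grip force at its end, in the units of the state.
- telemetry.read_state(): the state, without advancing time (a new reading comes with each control period).
- eyes.get_image(name): name is "scene" or "top" or "wrist"; returns (picture, depth): 384x512x3 uint8, blue, green, red; 384x512 float32, mm along the optical axis (not along the pixel's ray), 0 where there is no reading.
- eyes.calibration(name): a dict with "fx", "fy", "cx", "cy" (pixels), "position" and "attitude" of the camera in the world. Camera axes: x right, y down, z forward; pixel columns grow to the right and rows downward; lengths in mm; the calibration is good to about 2 mm. The wrist camera is an equidistant fisheye: a pixel r from the principal point sees the ray r / f radians off the axis. A picture is of the moment at which its call begins: read the wrist's pose just before it. calibration takes no time and is no camera call; for the wrist camera it gives the pose at the moment of the call.
- ctrl.finish_job(): hands the job in; it is judged then, once.
Trained networks look in the newest picture that a camera, given by its name, has taken for a name from the list of things; names that differ only in an ending like _2 or _b are one class to them, and where a whole thing is asked for, a point or a joint stands for the part that bears it (a point fixed in the world has none). Each returns a list of dicts, best first, with "confidence" (0 to 1); they miss things now and then, are a little off and sometimes report something else, mostly with a low value. They report only what shows in the picture. A call takes as long as a camera call. They do not tell look-alikes from the thing itself.
- finder.boxes_of(camera, name): "location" ([x, y, z] in mm, in the coordinates of the camera as it stood for that picture, good to about 4 mm: the middle of the surface that is visible of it).
- finder.cut_out(camera, name): "mask" (384x512 bool, what is visible of it).
- finder.pinpoint(camera, name): "location" ([x, y, z] in mm, in the coordinates of the camera as it stood for that picture, good to about 4 mm: a listed point, or the origin of a listed thing).
The state is a dict: "clock": time; "qpos": joint angles; "qd": joint speeds; "tau": joint torques, N m; "eef_pos": TCP position; "tool_rot": TCP orientation; "force": force on the tool from outside, world axes, zero at the start; "torque": the same for the moment, N m; "width": finger opening in mm; "gripper_force": force on a finger pad.
Only numpy, scipy, OpenCV 4.12 (cv2) and the standard library are available. Lean on these libraries where they do the work, as an engineer would, in place of code of your own. Each camera call takes 0.05 s, during which the arm holds its last target. There are 200 camera calls.

## Working session

There is one attempt and no reset: what is moved stays moved. The work goes in short steps, Python scripts to look and compute and a tool call to move; the robot and the scene stay as the last step left them, time stands still between calls to the robot, and variables do not carry over. Pictures are saved under pics/ and viewed, at most 14 in all, crops included, and the job is handed in when it is done.

Besides the shell and the picture viewer there is one more tool, called as name(argument=value, ...) on one line, values as JSON. move_arm: Moves the arm, as the interface text tells. Its arguments: {"type":"object","properties":{"steps":{"type":"array"}},"required":["steps"]}

```bash
mkdir -p pics; ls; cat > h.py <<'E'
import numpy as np, cv2
from scipy.spatial.transform import Rotation as R
from cell import telemetry, eyes, ctrl, finder
def Rm(a):
    a=np.array(a,float)
    return a if a.shape==(3,3) else R.from_euler('xyz',a).as_matrix()
def cloud(name):
    c=eyes.calibration(name); im,d=eyes.get_image(name)
    v,u=np.mgrid[:384,:512]
    P=np.stack([(u-c['cx'])/c['fx']*d,(v-c['cy'])/c['fy']*d,d],-1)
    W=P@Rm(c['attitude']).T+np.array(c['position']); W[d==0]=np.nan
    return im,W
E
python3 - <<'E'
from h import *
s=telemetry.read_state(); print(s)
for n in ('top','scene'):
    print(eyes.calibration(n)); im,W=cloud(n); cv2.imwrite(f'pics/{n}0.png',im); np.save(n+'.npy',W)
    c=eyes.calibration(n)
    for t in ['repair_rack','carrier']+['module_'+k for k in('yellow','blue','red','white')]+['tag_'+k for k in('yellow','blue','red','white')]:
        for o in finder.pinpoint(n,t): print(n,t,round(o['confidence'],2),(Rm(c['attitude'])@o['location']+c['position']).round())
E
```

```text
pics
{'clock': 0.0, 'qpos': array([ 1.08020322,  0.62931292,  0.03844083,  1.51836094, -0.02698966,
        0.99630955, -0.0199999 ]), 'qd': array([ 1.73079689e-03,  3.80321838e-04,  1.73854895e-03,  1.12944570e-03,
       -1.44802844e-04, -1.55652706e-03,  5.54740683e-05]), 'tau': array([ 2.43268505e-04, -5.63407087e+01,  1.22583054e+00, -1.93444258e+01,
        1.09043575e-02,  1.03258953e-02,  4.12532046e-06]), 'eef_pos': array([ 267.65420777, -591.65298303,  230.41285272]), 'tool_rot': array([-3.13972011e+00,  3.09532371e-05,  4.24799938e-01]), 'force': array([-0.31524698,  0.01509856, -0.35980106]), 'torque': array([ 4.67869702e-05, -4.37947124e-03, -6.58720206e-02]), 'gripper_force': 0.0, 'width': 85.63776934384568}
{'fx': 453.1340915331541, 'fy': 453.1340915331541, 'cx': 253.5232074399532, 'cy': 196.6519997174445, 'position': array([344.88660129, -16.32969164, 984.77478508]), 'attitude': array([-3.003227  , -0.01094779, -1.56061828])}
top repair_rack 0.61 [501. 211.   0.]
top carrier 0.88 [ 588. -203.    2.]
top carrier 0.53 [444. 181.   9.]
top carrier 0.39 [495. 188.  13.]
t
[... 255 characters left out ...]
4.  11.]
top tag_blue 0.49 [438. 284.  11.]
top tag_red 0.73 [442. 182.  10.]
top tag_red 0.23 [496. 187.  11.]
top tag_white 0.47 [439. 128.  11.]
{'fx': 358.6481116586732, 'fy': 358.6481116586732, 'cx': 255.52835763689123, 'cy': 194.1802433891283, 'position': array([1110.54345308,  236.17601423,  608.67806949]), 'attitude': array([-2.27180536, -0.01201707,  1.97478025])}
scene repair_rack 0.61 [499. 213.   0.]
scene carrier 0.57 [ 588. -201.   -2.]
scene module_yellow 0.67 [501. 240.   7.]
scene module_blue 0.3 [ 588. -204.   -3.]
scene module_red 0.69 [497. 186.   7.]
scene module_white 0.96 [338. 183.  -3.]
scene module_white 0.88 [503. 136.   8.]
scene module_white 0.82 [606. 170.  -0.]
```

View pics/top0.png

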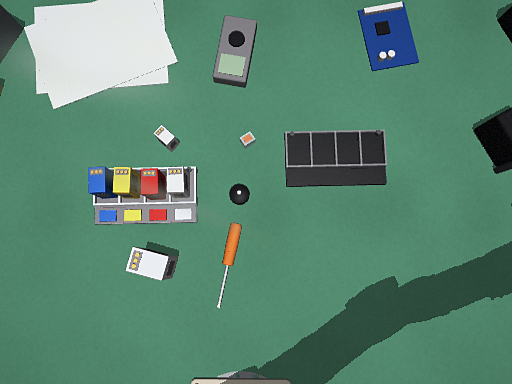

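View pics/scene0.png

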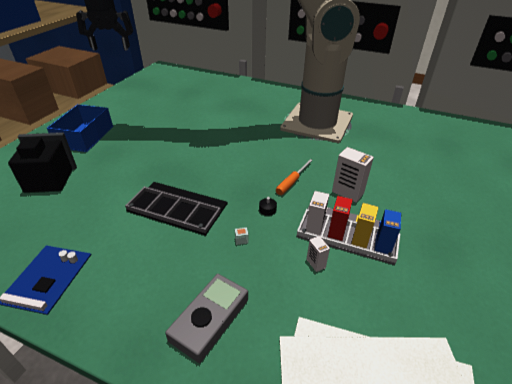

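Starting order from the left is blue, yellow, red, white (tags at about (108,215), (132,215), (158,215), (182,214)). The carrier is at about (336,158). The white look-alikes are at (150,263), large, and (167,137), small. Next I'll fit the poses.

```bash
python3 - <<'E'
from h import *
im=cv2.imread('pics/top0.png'); W=np.load('top.npy'); c=eyes.calibration('top')
x,y,z=W[...,0],W[...,1],W[...,2]
def reg(m,xy,n):
    pts=np.float32(xy[m]); r=cv2.minAreaRect(pts); print(n,m.sum(),np.round(r[0],1),np.round(r[1],1),round(r[2],1),'z',np.nanmedian(z[m]).round(1))
xy=W[...,:2]
rackreg=(x>455)&(x<560)&(y>80)&(y<320)
top=((z>86)&(z<100)&rackreg).astype(np.uint8)
n,l,st,_=cv2.connectedComponentsWithStats(top,connectivity=4)
for i in range(1,n):
    if st[i,4]>60:
        m=l==i; reg(m,xy,f'mod {st[i][:4]}')
# back-project colour masks of tags and carrier onto planes
Rc=Rm(c['attitude'])
v,u=np.mgrid[:384,:512]
ray=np.stack([(u-c['cx'])/c['fx'],(v-c['cy'])/c['fy'],np.ones_like(u,float)],-1)@Rc.T
def plane(h): 
    s=(h-c['position'][2])/ray[...,2:]; return (c['position']+ray*s)[...,:2]
p=plane(12.); hsv=cv2.cvtColor(im,cv2.COLOR_BGR2HSV); box=(v>206)&(v<224)&(u>90)&(u<205)
for nm,m in dict(blue=(hsv[...,0]>100)&(hsv[...,0]<130)&(hsv[...,1]>120),yel=(hsv[...,0]>18)&(hsv[...,0]<35)&(hsv[...,1]>120),red=((hsv[...,0]<8)|(hsv[...,0]>172))&(hsv[...,1]>120),wh=(hsv[...,1]<60)&(hsv[...,2]>170)).items():
    reg(m&box,p,nm)
m=((hsv[...,1]<80)&(u>270)&(u<400)&(v>120)&(v<200))
n,l,st,_=cv2.connectedComponentsWithStats(m.astype(np.uint8)); i=1+st[1:,4].argmax(); print(st[i])
reg(l==i,plane(10.),'carrier'); reg((l==i)&(hsv[...,2]>90),plane(20.),'carrier walls')
print(np.histogram(z[l==i],bins=[-5,0,5,10,15,20,25]))
cv2.imwrite('pics/car.png',cv2.resize(im[115:230,80:400],None,fx=2.5,fy=2.5,interpolation=2))
E
```

```text
mod [ 88 166  19  28] 479 [500.6 288.2] [52.9 34.9] 4.4 z 93.5
mod [167 166  18  27] 444 [503.2 131.8] [52.6 33.2] 2.5 z 93.7
mod [113 167  19  26] 462 [500.8 238.6] [51.7 34.5] 0.2 z 93.6
mod [141 168  18  27] 459 [498.8 183.2] [52.2 33.2] 3.1 z 93.5
blue 187 [436.7 288.7] [23.6 34.3] 3.3 z 12.6
yel 185 [437.6 234.4] [21.6 36.3] 0.6 z 12.6
red 187 [439.8 179.5] [23.8 34.4] 2.4 z 12.4
wh 230 [436.3 186.9] [ 29. 169.] 2.9 z 12.5
[ 285  129  102   58 5533]
carrier 5533 [ 570.6 -205.9] [124.6 224.4] 2.1 z 9.7
carrier walls 762 [ 569.6 -204.5] [120.8 220.3] 1.8 z 20.8
(array([   4,   70, 2981, 1576,  353,  508]), array([-5,  0,  5, 10, 15, 20, 25]))
```

View pics/car.png

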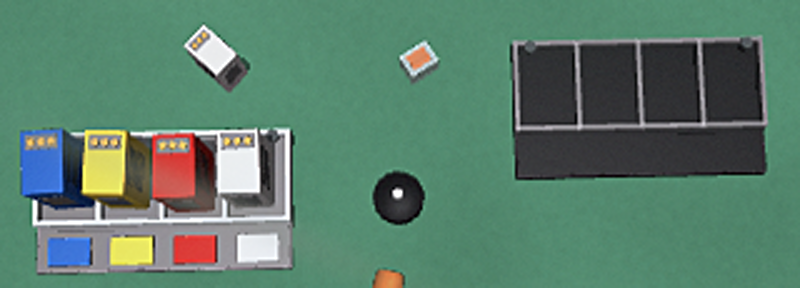

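move_arm(steps=[[0,0,8.4,0.02,0.045,0,0.085],[0,0,8.4,0.02,0.045,0,0.085],[0,0,8.4,0.02,0.045,0,0.085],[0,0,8.4,0.02,0.045,0,0.085],[0,0,8.4,0.02,0.045,0,0.085]])

```text
clock: 1.6
eef_pos: [368.5, -365.5, 231.6]
tool_rot: [3.141, 0.0, 1.164]
force: [0.9, -0.3, -0.5]
width: 84.9
gripper_force: 0.0
```

```bash
python3 - <<'E'
from h import *
W=np.load('top.npy'); x,y,z=W[...,0],W[...,1],W[...,2]
m=(z>17)&(z<25)&(x>500)&(x<700)&(y<-80)&(y>-340)
r=cv2.minAreaRect(np.float32(W[m][:,:2])); print(m.sum(),r)
E
```

```text
787 ((589.2933959960938, -203.498046875), (81.65482330322266, 220.7337188720703), 1.847177505493164)
```

move_arm(steps=[[0,0,8.4,0.02,0.045,0,0.085],[0,0,8.4,0.02,0.045,0,0.085],[0,0,8.5,0.02,0.045,0,0.085],[0,0,0,0.02,0.045,0,0.085],[0,0,0,0.02,0.045,0,0.085]])

```text
clock: 2.1
eef_pos: [468.6, -140.7, 231.6]
tool_rot: [3.141, 0.0, 1.599]
force: [1.0, -0.6, -0.6]
width: 84.7
gripper_force: 0.0
```

move_arm(steps=[[0,0,0,0.006,0.045,0,0.085],[0,0,0,0.006,0.045,0,0.085],[0,0,0,0.007,0.045,0,0.085],[0,0,0,0.007,0.045,0,0.085],[0,0,0,0.006,0.045,0,0.085]])

```text
clock: 2.6
eef_pos: [500.3, 84.5, 231.6]
tool_rot: [3.141, 0.0, 1.599]
force: [1.1, -0.6, -0.0]
width: 84.9
gripper_force: 0.0
```

move_arm(steps=[[0,0,0,0,0.045,0,0.085],[0,0,0,0,0.045,0,0.085],[0,0,0,0,0.045,0,0.085],[0,0,0,0,0.045,0,0.085],[0,0,0,0,0.025,0,0.085]])

```text
clock: 3.1
eef_pos: [499.0, 292.7, 231.6]
tool_rot: [3.141, -0.003, 1.604]
force: [-0.3, -0.6, -0.5]
width: 85.1
gripper_force: 0.0
```

move_arm(steps=[[0,0,0,0,0,-0.02,0.085],[0,0,0,0,0,-0.03,0.085],[0,0,0,0,0,-0.02,0.085],[0,0,0,0,0,0,0.085]])

```text
clock: 3.5
eef_pos: [498.3, 286.5, 158.8]
tool_rot: [-3.137, 0.003, 1.6]
force: [-0.5, -0.4, 0.9]
width: 84.9
gripper_force: 0.0
```

move_arm(steps=[[0,0,0,0.001,0.001,-0.03,0.085],[0,0,0,0.001,0,-0.04,0.085],[0,0,0,0,0,-0.025,0.085],[0,0,0,0,0,-0.012,0.085],[0,0,0,0,0,0,0.085]])

```text
clock: 4.0
eef_pos: [501.7, 288.6, 53.8]
tool_rot: [-3.14, 0.001, 1.599]
force: [-0.2, 0.2, 0.3]
width: 84.8
gripper_force: 0.0
```

move_arm(steps=[[0,0,0,0,0,0,0.03],[0,0,0,0,0,0,0.03],[0,0,0,0,0,0,0.03],[0,0,0,0,0,0,0.03],[0,0,0,0,0,0,0.03]])

```text
clock: 4.5
eef_pos: [503.1, 289.6, 56.3]
tool_rot: [3.139, -0.002, 1.599]
force: [-0.4, 0.5, 6.2]
width: 51.3
gripper_force: 62.8
```

move_arm(steps=[[0,0,0,0,0,0.015,0.03],[0,0,0,0,0,0.03,0.03],[0,0,0,0,0,0.035,0.03],[0,0,0,0,0,0.03,0.03],[0,0,0,0,0,0.02,0.03]])

```text
clock: 5.0
eef_pos: [502.6, 289.2, 188.0]
tool_rot: [3.138, -0.002, 1.599]
force: [0.5, 0.4, -1.9]
width: 51.1
gripper_force: 62.5
```

```bash
python3 - <<'E'
from h import *
im,W=cloud('scene'); cv2.imwrite('pics/s1.png',im); s=telemetry.read_state(); print(s['eef_pos'],s['tool_rot'],s['force'],s['width'])
E
```

```text
[503.93020959 290.16477565 190.51619989] [ 3.13442055 -0.00396209  1.59928893] [-0.17368203  1.48404755  0.18657016] 51.54720490307817
```

View pics/s1.png

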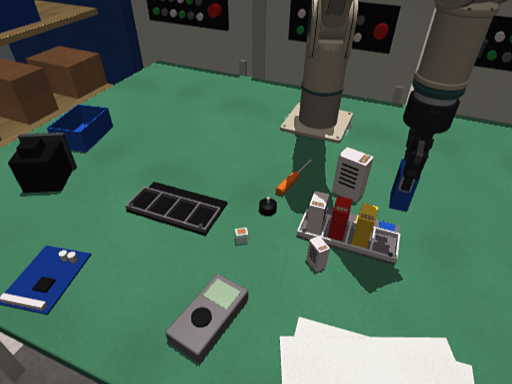

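The blue module is held upright at about (403,185) in the scene view, clear of its neighbours. Next it goes to the carrier.

move_arm(steps=[[0,0,0,0.005,-0.02,0,0.03],[0,0,0,0.007,-0.04,0,0.03],[0,0,0,0.007,-0.045,0,0.03],[0,0,0,0.007,-0.045,0,0.03],[0,0,0,0.007,-0.045,0,0.03]])

```text
clock: 5.55
eef_pos: [534.7, 92.0, 184.8]
tool_rot: [3.141, 0.0, 1.6]
force: [0.8, -0.1, -2.1]
width: 51.6
gripper_force: 62.5
```

move_arm(steps=[[0,0,0,0.007,-0.045,0,0.03],[0,0,0,0.007,-0.045,0,0.03],[0,0,0,0.007,-0.045,0,0.03],[0,0,0,0.007,-0.045,0,0.03],[0,0,0,0.007,-0.045,0,0.03]])

```text
clock: 6.05
eef_pos: [569.6, -133.2, 184.8]
tool_rot: [3.142, 0.0, 1.599]
force: [1.5, 1.2, -1.7]
width: 51.3
gripper_force: 62.5
```

move_arm(steps=[[0,0,0,0.007,-0.045,0,0.03],[0,0,0,0.007,-0.045,0,0.03],[0,0,0,0.007,-0.04,0,0.03],[0,0,0,0,-0.023,0,0.03],[0,0,0,0,0,0,0.03]])

```text
clock: 6.55
eef_pos: [589.1, -290.4, 184.0]
tool_rot: [-3.14, 0.003, 1.592]
force: [-0.4, 1.3, -1.7]
width: 51.3
gripper_force: 62.6
```

move_arm(steps=[[0,0,0,0,0,-0.03,0.03],[0,0,0,0,0,-0.04,0.03],[0,0,0,0,0,-0.01,0.03],[0,0,0,0,0,0,0.03],[0,0,0,0,0,0,0.03]])

```text
clock: 7.05
eef_pos: [592.0, -283.9, 105.8]
tool_rot: [3.14, 0.0, 1.6]
force: [0.2, -0.2, -0.9]
width: 50.9
gripper_force: 62.7
```

move_arm(steps=[[0,0,0,0,0,0,0.03]])

```text
clock: 7.15
eef_pos: [592.4, -284.4, 106.5]
tool_rot: [3.138, 0.001, 1.6]
force: [-0.3, -0.5, -1.5]
width: 51.6
gripper_force: 62.7
```

move_arm(steps=[[0,0,0,0,0.001,-0.025,0.03],[0,0,0,0,0,-0.015,0.03],[0,0,0,0,0,-0.007,0.03],[0,0,0,0,0,0,0.03],[0,0,0,0,0,0,0.03]])

```text
clock: 7.65
eef_pos: [591.4, -283.4, 57.8]
tool_rot: [3.141, 0.0, 1.599]
force: [0.4, -1.1, -1.9]
width: 51.3
gripper_force: 62.5
```

move_arm(steps=[[0,0,0,0,0,-0.002,0.03],[0,0,0,0,0,-0.001,0.03],[0,0,0,0,0,0,0.03]])

```text
clock: 7.95
eef_pos: [591.7, -283.6, 56.3]
tool_rot: [3.14, 0.001, 1.599]
force: [-1.2, 0.8, 7.8]
width: 51.2
gripper_force: 63.2
```

Contact with the floor, so release and retract.

move_arm(steps=[[0,0,0,0,0,0,0.06],[0,0,0,0,0,0,0.085],[0,0,0,0,0,0,0.085],[0,0,0,0,0,0.02,0.085],[0,0,0,0,0,0.04,0.085]])

```text
clock: 8.45
eef_pos: [588.4, -282.4, 111.6]
tool_rot: [-3.135, -0.003, 1.6]
force: [0.5, -0.3, 0.2]
width: 84.8
gripper_force: 0.0
```

move_arm(steps=[[0,0,0,0,0,0.04,0.085],[0,0,0,0,0,0.03,0.085],[0,0,0,-0.007,0.045,0,0.085],[0,0,0,-0.007,0.045,0,0.085],[0,0,0,-0.007,0.045,0,0.085]])

```text
clock: 8.95
eef_pos: [569.6, -147.0, 184.6]
tool_rot: [3.141, -0.0, 1.598]
force: [0.8, 0.8, 0.2]
width: 85.0
gripper_force: 0.0
```

```bash
python3 - <<'E'
from h import *
im,W=cloud('top'); cv2.imwrite('pics/t2.png',im); s=telemetry.read_state(); print(s['eef_pos'],s['tool_rot'],s['width'])
x,y,z=W[...,0],W[...,1],W[...,2]
m=(z>86)&(z<98)&(x>540)&(x<640)&(y<-240)&(y>-330); print(m.sum(),cv2.minAreaRect(np.float32(W[m][:,:2])) if m.sum() else '')
E
```

```text
[ 568.53733697 -135.75388381  184.87133589] [-3.14077187 -0.00768949  1.60931212] 84.98767750710007
20 ((574.70654296875, -268.4996643066406), (21.110197067260742, 3.9474971294403076), 15.989822387695312)
```

View pics/t2.png

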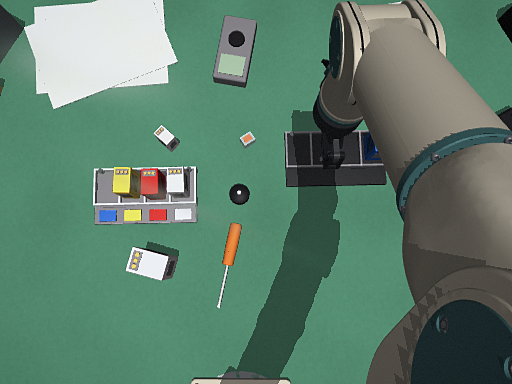

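Blue shows in the last bay at (372,148), partly hidden by the arm. Next is yellow.

move_arm(steps=[[0,0,0,-0.007,0.035,0,0.085],[0,0,0,-0.008,0.045,0,0.085],[0,0,0,-0.008,0.045,0,0.085],[0,0,0,-0.008,0.045,0,0.085],[0,0,0,-0.008,0.045,0,0.085]])

```text
clock: 9.5
eef_pos: [530.6, 68.3, 184.4]
tool_rot: [3.141, -0.0, 1.599]
force: [1.2, 0.2, -0.3]
width: 85.1
gripper_force: 0.0
```

move_arm(steps=[[0,0,0,-0.008,0.045,0,0.085],[0,0,0,-0.008,0.045,0,0.085],[0,0,0,-0.008,0.045,0,0.085],[0,0,0,-0.007,0.037,0,0.085],[0,0,0,0,0,-0.02,0.085]])

```text
clock: 10.0
eef_pos: [499.8, 247.8, 166.6]
tool_rot: [3.136, -0.008, 1.609]
force: [-0.1, 0.8, 0.2]
width: 85.3
gripper_force: 0.0
```

move_arm(steps=[[0,0,0,0,0,-0.025,0.085],[0,0,0,0,0,0,0.085],[0,0,0,0,0,0,0.085],[0,0,0,0,0,0,0.085]])

```text
clock: 10.4
eef_pos: [500.8, 238.9, 140.3]
tool_rot: [3.14, -0.001, 1.599]
force: [-0.2, -0.3, 0.3]
width: 84.7
gripper_force: 0.0
```

move_arm(steps=[[0,0,0,0,0,-0.03,0.085],[0,0,0,0,0,-0.03,0.085],[0,0,0,0,0,-0.018,0.085],[0,0,0,0,0,-0.008,0.085],[0,0,0,0,0,0,0.085]])

```text
clock: 10.9
eef_pos: [500.1, 238.7, 53.3]
tool_rot: [-3.141, 0.0, 1.599]
force: [-0.1, -0.7, 0.3]
width: 85.3
gripper_force: 0.0
```

move_arm(steps=[[0,0,0,0,0,0,0.03],[0,0,0,0,0,0,0.03],[0,0,0,0,0,0,0.03],[0,0,0,0,0,0,0.03],[0,0,0,0,0,0,0.03]])

```text
clock: 11.4
eef_pos: [500.9, 239.3, 54.8]
tool_rot: [3.139, -0.001, 1.599]
force: [0.9, 0.1, 6.1]
width: 51.3
gripper_force: 61.8
```

move_arm(steps=[[0,0,0,0,0,0.015,0.03],[0,0,0,0,0,0.03,0.03],[0,0,0,0,0,0.035,0.03],[0,0,0,0,0,0.03,0.03],[0,0,0,0,0,0.02,0.03]])

```text
clock: 11.9
eef_pos: [500.6, 239.1, 186.0]
tool_rot: [3.139, -0.001, 1.599]
force: [0.7, -0.3, -1.6]
width: 51.2
gripper_force: 62.6
```

move_arm(steps=[[0,0,0,0.006,-0.02,0,0.03],[0,0,0,0.008,-0.04,0,0.03],[0,0,0,0.008,-0.045,0,0.03],[0,0,0,0.008,-0.045,0,0.03],[0,0,0,0.008,-0.045,0,0.03]])

```text
clock: 12.4
eef_pos: [537.9, 42.0, 183.8]
tool_rot: [3.141, 0.0, 1.6]
force: [0.7, -0.4, -2.7]
width: 51.1
gripper_force: 62.7
```

move_arm(steps=[[0,0,0,0.008,-0.045,0,0.03],[0,0,0,0.008,-0.045,0,0.03],[0,0,0,0.008,-0.045,0,0.03],[0,0,0,0.008,-0.045,0,0.03],[0,0,0,0.008,-0.045,0,0.03]])

```text
clock: 12.9
eef_pos: [577.7, -183.2, 183.7]
tool_rot: [3.141, 0.0, 1.599]
force: [1.0, 0.4, -1.7]
width: 51.2
gripper_force: 62.7
```

move_arm(steps=[[0,0,0,0.008,-0.035,0,0.03],[0,0,0,0.004,-0.014,0,0.03],[0,0,0,0,0,-0.02,0.03],[0,0,0,0,0,-0.02,0.03],[0,0,0,0,0,0,0.03]])

```text
clock: 13.4
eef_pos: [587.6, -228.8, 140.8]
tool_rot: [-3.136, -0.003, 1.6]
force: [-0.7, -0.4, -1.9]
width: 51.2
gripper_force: 62.6
```

move_arm(steps=[[0,0,0,0,0,0,0.03],[0,0,0,0,0,0,0.03]])

```text
clock: 13.6
eef_pos: [590.8, -229.8, 144.6]
tool_rot: [3.14, 0.0, 1.6]
force: [0.3, 0.5, -1.3]
width: 51.4
gripper_force: 62.6
```

move_arm(steps=[[0,0,0,0,0,-0.03,0.03],[0,0,0,0,0,-0.03,0.03],[0,0,0,0,0,-0.018,0.03],[0,0,0,0,0,-0.007,0.03],[0,0,0,0,0,0,0.03]])

```text
clock: 14.1
eef_pos: [590.1, -230.0, 58.4]
tool_rot: [-3.142, -0.0, 1.6]
force: [-0.2, 0.0, -1.2]
width: 51.4
gripper_force: 62.7
```

move_arm(steps=[[0,0,0,0,0,-0.002,0.03],[0,0,0,0,0,-0.002,0.03],[0,0,0,0,0,0,0.03]])

```text
clock: 14.4
eef_pos: [590.3, -230.4, 55.1]
tool_rot: [3.14, 0.0, 1.599]
force: [-0.6, -0.1, -1.4]
width: 51.5
gripper_force: 62.7
```

move_arm(steps=[[0,0,0,0,0,-0.001,0.03],[0,0,0,0,0,-0.001,0.03],[0,0,0,0,0,0,0.03]])

```text
clock: 14.7
eef_pos: [590.5, -230.6, 54.7]
tool_rot: [3.14, 0.001, 1.599]
force: [-2.7, 1.3, 11.7]
width: 51.3
gripper_force: 63.9
```

move_arm(steps=[[0,0,0,0,0,0,0.06],[0,0,0,0,0,0,0.085],[0,0,0,0,0,0,0.085],[0,0,0,0,0,0.02,0.085],[0,0,0,0,0,0.04,0.085]])

```text
clock: 15.2
eef_pos: [587.3, -229.5, 109.7]
tool_rot: [-3.135, -0.003, 1.6]
force: [0.1, -0.1, -0.4]
width: 84.6
gripper_force: 0.0
```

move_arm(steps=[[0,0,0,0,0,0.04,0.085],[0,0,0,0,0,0.03,0.085],[0,0,0,-0.007,0.03,0,0.085],[0,0,0,-0.01,0.045,0,0.085],[0,0,0,-0.01,0.045,0,0.085]])

```text
clock: 15.7
eef_pos: [562.6, -109.6, 182.4]
tool_rot: [3.141, -0.0, 1.597]
force: [1.1, 1.9, -0.3]
width: 84.9
gripper_force: 0.0
```

move_arm(steps=[[0,0,0,-0.01,0.045,0,0.085],[0,0,0,-0.01,0.045,0,0.085],[0,0,0,-0.01,0.045,0,0.085],[0,0,0,-0.01,0.045,0,0.085],[0,0,0,-0.01,0.045,0,0.085]])

```text
clock: 16.2
eef_pos: [512.3, 116.5, 182.3]
tool_rot: [3.141, -0.0, 1.599]
force: [0.9, 0.6, 0.8]
width: 84.9
gripper_force: 0.0
```

move_arm(steps=[[0,0,0,-0.01,0.045,0,0.085],[0,0,0,-0.005,0.024,0,0.085],[0,0,0,0,0,-0.02,0.085],[0,0,0,0,0,-0.025,0.085],[0,0,0,0,0,0,0.085]])

```text
clock: 16.7
eef_pos: [495.8, 183.1, 134.9]
tool_rot: [-3.136, 0.002, 1.6]
force: [-0.2, -0.5, -0.2]
width: 84.7
gripper_force: 0.0
```

move_arm(steps=[[0,0,0,0,0,0,0.085],[0,0,0,0,0,0,0.085]])

```text
clock: 16.9
eef_pos: [498.7, 184.0, 138.3]
tool_rot: [3.14, -0.001, 1.599]
force: [-0.1, 0.6, 0.1]
width: 85.2
gripper_force: 0.0
```

move_arm(steps=[[0,0,0,0,-0.001,-0.03,0.085],[0,0,0,0,0,-0.03,0.085],[0,0,0,0,0,-0.016,0.085],[0,0,0,0,0,-0.008,0.085],[0,0,0,0,0,0,0.085]])

```text
clock: 17.4
eef_pos: [498.1, 182.7, 53.3]
tool_rot: [-3.141, 0.0, 1.599]
force: [-0.2, 0.4, 0.2]
width: 84.9
gripper_force: 0.0
```

move_arm(steps=[[0,0,0,0,0,0,0.03],[0,0,0,0,0,0,0.03],[0,0,0,0,0,0,0.03],[0,0,0,0,0,0,0.03],[0,0,0,0,0,0,0.03]])

```text
clock: 17.9
eef_pos: [498.8, 183.1, 54.6]
tool_rot: [3.139, -0.001, 1.599]
force: [-0.6, -0.8, 6.6]
width: 51.5
gripper_force: 62.0
```

move_arm(steps=[[0,0,0,0,0,0.015,0.03],[0,0,0,0,0,0.03,0.03],[0,0,0,0,0,0.035,0.03],[0,0,0,0,0,0.03,0.03],[0,0,0,0,0,0.02,0.03]])

```text
clock: 18.4
eef_pos: [498.4, 183.0, 185.7]
tool_rot: [3.139, -0.001, 1.599]
force: [0.3, 0.2, -3.3]
width: 51.1
gripper_force: 63.3
```

move_arm(steps=[[0,0,0,0.008,-0.02,0,0.03],[0,0,0,0.01,-0.04,0,0.03],[0,0,0,0.011,-0.045,0,0.03],[0,0,0,0.011,-0.045,0,0.03],[0,0,0,0.011,-0.045,0,0.03]])

```text
clock: 18.9
eef_pos: [548.7, -14.1, 183.5]
tool_rot: [-3.142, 0.0, 1.6]
force: [1.3, 0.4, -2.4]
width: 51.5
gripper_force: 63.5
```

move_arm(steps=[[0,0,0,0.011,-0.045,0,0.03],[0,0,0,0.011,-0.045,0,0.03],[0,0,0,0.01,-0.045,0,0.03],[0,0,0,0.007,-0.029,0,0.03],[0,0,0,0,0,-0.02,0.03]])

```text
clock: 19.4
eef_pos: [589.7, -184.4, 165.1]
tool_rot: [3.136, 0.006, 1.59]
force: [-0.5, 0.2, -2.5]
width: 51.1
gripper_force: 63.6
```

move_arm(steps=[[0,0,0,0,0,-0.02,0.03],[0,0,0,0,0,0,0.03],[0,0,0,0,0,0,0.03],[0,0,0,0,0,0,0.03]])

```text
clock: 19.8
eef_pos: [588.7, -176.0, 144.5]
tool_rot: [3.14, 0.0, 1.6]
force: [0.2, 0.5, -2.6]
width: 51.5
gripper_force: 63.3
```

move_arm(steps=[[0,0,0,0,0,-0.03,0.03],[0,0,0,0,0,-0.03,0.03],[0,0,0,0,0,-0.018,0.03],[0,0,0,0,0,-0.008,0.03],[0,0,0,0,0,0,0.03]])

```text
clock: 20.3
eef_pos: [588.0, -176.0, 57.2]
tool_rot: [-3.141, -0.0, 1.6]
force: [0.3, 0.8, -2.7]
width: 51.2
gripper_force: 63.5
```

move_arm(steps=[[0,0,0,0,0,-0.002,0.03],[0,0,0,0,0,-0.001,0.03],[0,0,0,0,0,-0.001,0.03],[0,0,0,0,0,0,0.03]])

```text
clock: 20.7
eef_pos: [588.8, -176.5, 54.7]
tool_rot: [3.14, 0.001, 1.599]
force: [-1.0, 0.8, 4.3]
width: 51.3
gripper_force: 63.9
```

move_arm(steps=[[0,0,0,0,0,0,0.06],[0,0,0,0,0,0,0.085],[0,0,0,0,0,0,0.085],[0,0,0,0,0,0.02,0.085],[0,0,0,0,0,0.04,0.085]])

```text
clock: 21.2
eef_pos: [585.4, -175.7, 111.0]
tool_rot: [-3.135, -0.002, 1.6]
force: [1.1, -0.9, 0.4]
width: 85.0
gripper_force: 0.0
```

move_arm(steps=[[0,0,0,0,0,0.04,0.085],[0,0,0,0,0,0.03,0.085],[0,0,0,-0.008,0.03,0,0.085],[0,0,0,-0.012,0.043,0,0.085],[0,0,0,-0.012,0.043,0,0.085]])

```text
clock: 21.7
eef_pos: [555.6, -59.5, 183.6]
tool_rot: [3.141, -0.0, 1.597]
force: [0.3, 1.2, -0.5]
width: 84.9
gripper_force: 0.0
```

move_arm(steps=[[0,0,0,-0.012,0.043,0,0.085],[0,0,0,-0.012,0.043,0,0.085],[0,0,0,-0.012,0.043,0,0.085],[0,0,0,-0.012,0.043,0,0.085],[0,0,0,-0.005,0.02,0,0.085]])

```text
clock: 22.2
eef_pos: [501.3, 136.8, 183.7]
tool_rot: [3.141, -0.003, 1.605]
force: [1.6, -0.3, 0.0]
width: 85.0
gripper_force: 0.0
```

move_arm(steps=[[0,0,0,0,0,-0.02,0.085],[0,0,0,0,0,-0.025,0.085],[0,0,0,0,0,0,0.085],[0,0,0,0,0,0,0.085],[0,0,0,0,0,0,0.085]])

```text
clock: 22.7
eef_pos: [503.7, 131.9, 139.3]
tool_rot: [3.14, -0.001, 1.599]
force: [0.4, 0.2, 0.1]
width: 84.7
gripper_force: 0.0
```

move_arm(steps=[[0,0,0,0,0,-0.03,0.085],[0,0,0,0,0,-0.03,0.085],[0,0,0,0,0,-0.017,0.085],[0,0,0,0,0,-0.008,0.085],[0,0,0,0,0,0,0.085]])

```text
clock: 23.2
eef_pos: [503.0, 131.7, 53.3]
tool_rot: [-3.141, 0.0, 1.599]
force: [-0.3, 0.2, 0.8]
width: 85.0
gripper_force: 0.0
```

move_arm(steps=[[0,0,0,0,0,0,0.03],[0,0,0,0,0,0,0.03],[0,0,0,0,0,0,0.03],[0,0,0,0,0,0,0.03],[0,0,0,0,0,0,0.03]])

```text
clock: 23.7
eef_pos: [503.8, 132.1, 54.7]
tool_rot: [3.139, -0.001, 1.599]
force: [-0.2, 0.1, 6.2]
width: 51.6
gripper_force: 62.6
```

move_arm(steps=[[0,0,0,0,0,0.015,0.03],[0,0,0,0,0,0.03,0.03],[0,0,0,0,0,0.035,0.03],[0,0,0,0,0,0.03,0.03],[0,0,0,0,0,0.02,0.03]])

```text
clock: 24.2
eef_pos: [503.5, 131.9, 185.9]
tool_rot: [3.139, -0.001, 1.599]
force: [1.2, 0.3, -3.4]
width: 51.6
gripper_force: 62.9
```

move_arm(steps=[[0,0,0,0.008,-0.02,0,0.03],[0,0,0,0.013,-0.04,0,0.03],[0,0,0,0.014,-0.045,0,0.03],[0,0,0,0.014,-0.045,0,0.03],[0,0,0,0.014,-0.045,0,0.03]])

```text
clock: 24.7
eef_pos: [565.9, -65.1, 183.8]
tool_rot: [3.141, 0.0, 1.6]
force: [0.7, 0.6, -2.0]
width: 51.6
gripper_force: 63.1
```

move_arm(steps=[[0,0,0,0.013,-0.04,0,0.03],[0,0,0,0.007,-0.019,0,0.03],[0,0,0,0,0,-0.02,0.03],[0,0,0,0,0,-0.02,0.03],[0,0,0,0,0,0,0.03]])

```text
clock: 25.2
eef_pos: [583.3, -122.4, 141.0]
tool_rot: [-3.136, -0.001, 1.599]
force: [-1.0, 1.1, -2.4]
width: 51.3
gripper_force: 63.0
```

move_arm(steps=[[0,0,0,0,0,0,0.03],[0,0,0,0,0,0,0.03]])

```text
clock: 25.4
eef_pos: [586.7, -122.0, 144.5]
tool_rot: [3.14, 0.0, 1.6]
force: [0.1, -0.2, -2.6]
width: 51.6
gripper_force: 63.0
```

move_arm(steps=[[0,0,0,0,0,-0.03,0.03],[0,0,0,0,0,-0.03,0.03],[0,0,0,0,0,-0.018,0.03],[0,0,0,0,0,-0.008,0.03],[0,0,0,0,0,0,0.03]])

```text
clock: 25.9
eef_pos: [586.0, -122.0, 57.3]
tool_rot: [-3.141, -0.0, 1.6]
force: [-0.2, 0.4, -2.5]
width: 51.6
gripper_force: 63.1
```

move_arm(steps=[[0,0,0,0,0,-0.002,0.03],[0,0,0,0,0,-0.001,0.03],[0,0,0,0,0,-0.001,0.03],[0,0,0,0,0,0,0.03]])

```text
clock: 26.3
eef_pos: [586.8, -122.4, 54.7]
tool_rot: [3.14, 0.001, 1.599]
force: [-2.2, -0.1, 5.4]
width: 51.1
gripper_force: 63.7
```

move_arm(steps=[[0,0,0,0,0,0,0.06],[0,0,0,0,0,0,0.085],[0,0,0,0,0,0,0.085],[0,0,0,0,0,0.02,0.085],[0,0,0,0,0,0.04,0.085]])

```text
clock: 26.8
eef_pos: [583.4, -122.0, 111.1]
tool_rot: [-3.135, -0.001, 1.6]
force: [-0.1, -0.7, 0.2]
width: 85.1
gripper_force: 0.0
```

move_arm(steps=[[0,0,0,0,0,0.04,0.085],[0,0,0,0,0,0.03,0.085],[0,0,0,-0.008,0.043,0,0.085],[0,0,0,-0.008,0.043,0,0.085],[0,0,0,-0.008,0.043,0,0.085]])

```text
clock: 27.3
eef_pos: [561.7, 7.8, 183.7]
tool_rot: [3.141, -0.0, 1.598]
force: [0.7, -0.1, -0.2]
width: 85.1
gripper_force: 0.0
```

move_arm(steps=[[0,0,0,-0.008,0.043,0,0.085],[0,0,0,-0.008,0.043,0,0.085],[0,0,0,-0.008,0.043,0,0.085],[0,0,0,-0.008,0.043,0,0.085],[0,0,0,-0.008,0.043,0,0.085]])

```text
clock: 27.8
eef_pos: [521.4, 223.4, 183.3]
tool_rot: [3.141, -0.0, 1.599]
force: [0.5, -0.6, -0.2]
width: 84.7
gripper_force: 0.0
```

move_arm(steps=[[0,0,0,0,0,0,0.085],[0,0,0,0,0,0,0.085],[0,0,0,0,0,0,0.085],[0,0,0,0,0,0,0.085],[0,0,0,0,0,0,0.085]])

```text
clock: 28.3
eef_pos: [522.4, 220.2, 183.3]
tool_rot: [3.142, 0.001, 1.597]
force: [0.3, -0.3, -0.0]
width: 84.8
gripper_force: 0.0
```

```bash
python3 - <<'E'
from h import *
im,W=cloud('top'); cv2.imwrite('pics/t3.png',im)
x,y,z=W[...,0],W[...,1],W[...,2]
m=((z>88)&(z<98)&(x>540)&(x<640)&(y<-90)&(y>-330)).astype(np.uint8)
n,l,st,_=cv2.connectedComponentsWithStats(m,connectivity=4)
th=np.radians(1.7); Rt=np.array([[np.cos(th),np.sin(th)],[-np.sin(th),np.cos(th)]])
for i in range(1,n):
    if st[i,4]>60:
        r=cv2.minAreaRect(np.float32(W[l==i][:,:2])); print(st[i],np.round(r[0],1),np.round(r[1],1),round(r[2],1),'z',np.median(z[l==i]).round(1),'in carrier',(Rt@(np.array(r[0])-[589.3,-203.5])).round(1))
E
```

```text
[347 126  18  26 430] [ 590.7 -229.9] [52.9 34.7] 1.0 z 94.0 in carrier [  0.6 -26.4]
[373 126  19  26 439] [ 591.8 -284.4] [52.5 35.1] 3.5 z 94.0 in carrier [  0.1 -80.9]
[319 127  19  26 437] [ 588.4 -175.3] [52.5 34.5] 2.0 z 93.8 in carrier [-0.  28.2]
[293 128  18  26 424] [ 586.  -121.6] [52.1 34.2] 2.7 z 93.8 in carrier [-0.9 82. ]
```

View pics/t3.png

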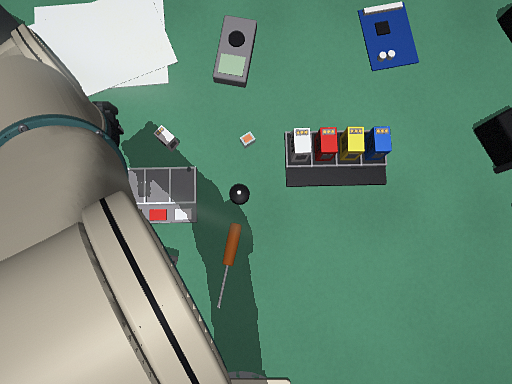

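The carrier now reads white, red, yellow, blue from left to right (tops at about (302,140), (328,140), (355,140) and (381,140)). All four stand upright within 1.5 mm of their bay centres, and the arm is clear of everything.

```bash
python3 -c "
from cell import ctrl; print(ctrl.finish_job())"
```

```text
the job is handed in; nothing more can be done
None
```

I moved all four modules into the carrier in mirrored order (white, red, yellow, blue from the robot's left) and handed the job in at about 28 s; the last picture showed each one upright and within about 1.5 mm of its bay centre, but the hand-in returned no verdict.

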